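# Roll the chapati pin onto the board's far end strip

### The arm

A 6-joint arm with a two-finger parallel gripper is mounted at the origin on the work surface. World frame = base frame: x ahead of the robot, y to its left, z up, the work surface at z = 0. Lengths are in m, angles in rad, forces in N, time in s.
With the tool pointing down it reaches from about 0.35 to 0.95 m from the base axis. Payload 17.4 kg.
Tool frame: the origin (TCP) lies between the finger pads; the fingertips stand 17 mm ahead of it and the grasp point (between the pads) lies 2 mm behind it; z points along the fingers, x is the direction in which the jaws open and shut, and the axes are right-handed (so a half turn about z gives the same grasp; the last joint's range is limited). The gripper opens to 93 mm and grips with 3 to 60 N. Pads are 15 mm wide; open, the fingers measure 128 mm over their backs; the gripper's body (75 mm by 188 mm) begins 65 mm behind the grasp point.
Start: joints at [1.304, 0.116, 1.442, -0, 1.584, -0.038], TCP at [0.153, 0.657, 0.236] pointing down, gripper open.
Joint ranges: [-2.83, 2.83], [-0.83, 2.19], [0.07, 2.5], [-1.14, 4.28], [0.01, 3], [-2.97, 2.97]. Speed limits (rad/s): [1.89, 1.89, 2.22, 3.14, 3.14, 3.14].

### API

Orientations are given as [roll, pitch, yaw] about the fixed x, y, z axes, in that order (R = Rz(yaw) Ry(pitch) Rx(roll)).
In Python, from station import status, eyes, order, models gives the robot as it stands.
- The arm moves only by the tool carry_out, never from a script. Its argument "increments" is a list that holds one entry, the list of rows, each a list of 6 numbers: the shift along the tool's x, y, z as a fraction of full scale, then the turn, a rotation vector about the tool's x, y, z as a fraction of full scale. In form: [[[x, y, z, wx, wy, wz], ...]]. A call has exactly 8 rows; each row is the pose to reach, as a shift and turn from the pose commanded when the call began, along the tool's axes at that moment, turning the shorter way round; what a row does not reach only later rows make up. Full scale, the value 1, is 500 mm for a shift and 180 degrees for a turn. A row lasts 1/12 s, in which the tool goes at most 41.7 mm and 7.16 degrees, less where a joint would pass 70% of its speed; a pose out of reach is approached as far as the arm can. A call with a number of a shift or a turn outside -1 to 1 is refused whole. A call with a gripper value outside its range is refused whole. "hand" is the finger opening in mm, from 0 to 93, set as the call begins (left out, the last holds). The fingers move at their own pace and stop on an object; the grip force is fixed at half the most. Time passes only in rows, so rows that repeat a pose let the fingers close, or fill a call up. It gives the time, the measured TCP pose, the force and the opening at its end, in the units of the state.
- status.state(): the state, without advancing time (a new reading comes with each control period).
- eyes.capture(name): name is "scene" or "top" or "wrist"; returns the picture (420x560x3 uint8, red, green, blue); there is no depth.
- eyes.camera_model(name): a dict with "fx", "fy", "cx", "cy" (pixels), "extrinsics" (4x4, takes a point from world to camera coordinates). Camera axes: x right, y down, z forward; pixel columns grow to the right and rows downward; lengths in m; the calibration is good to about 2 mm. A picture is of the moment at which its call begins: read the wrist's pose just before it. camera_model takes no time and is no camera call; for the wrist camera it gives the pose at the moment of the call.
- order.hand_in(): hands the job in, once; it reports no verdict.
Trained networks look in the newest picture that a camera, given by its name, has taken for a name from the list of things; names that differ only in an ending like _2 or _b are one class to them, and where a whole thing is asked for, a point or a joint stands for the part that bears it (a point fixed in the world has none). Each returns a list of dicts, best first, with "score" (0 to 1); they miss things now and then, are a little off and sometimes report something else, mostly with a low value. They report only what shows in the picture. A call takes as long as a camera call.
- models.look_for(camera, thing): "centre" ([row, column] in pixels, amid what is visible of it).
- models.trace(camera, thing): "region" (420x560 bool, what is visible of it) and "centre" ([row, column] in pixels, amid what is visible of it).
- models.landmark_of(camera, thing): "centre" ([row, column] in pixels: a listed point, or the origin of a listed thing).
The state is a dict: "time": time; "joint_pos": joint angles; "dq": joint speeds; "effort": joint torques, N m; "tcp_pos": TCP position; "tool_rot": TCP orientation; "force": force on the tool from outside, world axes, zero at the start; "ft_torque": the same for the moment, N m; "finger_gap": opening from 0.0 (shut) to 1.0 (fully open).
Only numpy, scipy, OpenCV 4.12 (cv2) and the standard library are available. Lean on these libraries where they do the work, as an engineer would, in place of code of your own. Each camera call takes 0.05 s, during which the arm holds its last target.

### The job

Clear the middle of the chapati board for the next ball of dough: press your fingertips on top of the rolling pin's barrel and roll the pin along the board, in as many strokes as you need, until it lies still, centred along the dark end strip at the end of the board farther from the robot. Roll it over without skidding it, work only on top of the pin (do not pinch it, lift it or push it from beside), take your hand away at the end, and leave the pot, plates and mwiko where they are.

Things in the scene. Friction and masses are not known exactly. Their poses are not given: they have to be found in the camera images.
- pin: loose wooden rolling pin, 0.36 kg: mid-brown barrel 54 mm diameter, 190 mm long; a dark handle, 25 mm thick, 86 mm long, at each end. Origin: barrel centre, 27 mm above the board; barrel top 74 mm above the trolley. y: along the barrel; x, z turn as it rolls (z up at start). Stroked on top it rolls without slip, its centre going half as far as the fingertips; let go, it soon stops.
- board: chapati board, fixed: 340 (x) by 280 (y) by 20 mm thick, pale wood with a flush dark strip 50 mm wide across each end. Origin under its centre at trolley-top level (z = 0); x: from the strip nearer the robot to the far one, up to 1 rad off straight ahead; z up. The pin starts on the pale part, within 0.08 rad of parallel to the strips, 125 to 205 mm short of the far strip's centre line.
- strip_mid (a point): centre of the far dark end strip, on the board's top face (145 mm from the board's centre along the board's x, 25 mm from its far edge); same axes as the board. The strip runs along y.
- pot: dented aluminium cooking pot (sufuria), open, 228 mm across its rim, 113 mm high, standing loose to one side of the board (left or right). Origin at the centre of its underside. A bystander. (The charcoal stove, 280 mm across, 235 mm high, is fixed in the trolley's far left corner, clear of the work.)
- plate0: lower of two stacked turquoise plastic plates, 224 mm across, 22 mm high, to the other side of the board from the pot. Origin at the centre of its underside. A bystander.
- plate1: upper turquoise plate, same size, resting in the lower one; the stack is about 33 mm high. A bystander.
- mwiko: long flat-bladed wooden cooking stick, 410 mm long, 58 mm wide at the blade, 18 mm thick, laid loose across the pot's rim, its top 131 mm above the trolley. Origin under the middle of its length; x runs to the blade. A bystander.

How it is judged:
By the outcome, as a careful person would: the job done as asked, in the order asked, and still so for the second after the job is handed in, with the robot touching nothing.
It also fails if it takes over 69 s, if anything falls off the work surface, if the arm or the gripper's body presses on something with over 40 N, if the wrist force passes 120 N, or if a joint passes its speed limit or range.

## Working session

There is one attempt and no reset: what is moved stays moved. The work goes in short steps, Python scripts to look and compute and a tool call to move; the robot and the scene stay as the last step left them, time stands still between calls to the robot, and variables do not carry over. Pictures are saved under pics/ and viewed, and the job is handed in when it is done.

Besides the shell and the picture viewer there is one more tool, called by a JSON object that holds its "op" and its "data", one argument or row to a line. carry_out: Moves the arm, as the interface text tells. Its arguments: {"type":"object","properties":{"increments":{"type":"array"},"hand":{"type":"number"}},"required":["increments"]}

```bash
mkdir -p pics; ls; python3 - <<'E'
from station import status, eyes, order, models
import cv2, numpy as np
s=status.state(); print(s)
for n in ("scene","top"):
    im=eyes.capture(n); cv2.imwrite(f"pics/{n}0.png",im[:,:,::-1])
    m=eyes.camera_model(n); print(n,m)
    for t in ("pin","board","strip_mid","pot","plate0","mwiko"):
        r=models.landmark_of(n,t); print(t,[(x['centre'],round(x['score'],2)) for x in r[:3]])
E
```

```text
pics
{'time': 0.0, 'joint_pos': array([ 1.30419944e+00,  1.16532400e-01,  1.44225972e+00, -1.26989134e-05,
        1.58397267e+00, -3.77713884e-02]), 'dq': array([ 0.00037517, -0.00060039,  0.00011032,  0.00094031,  0.00050525,
        0.00105596]), 'effort': array([-4.48023693e-04, -7.21272469e+01, -6.22600508e+01,  7.79620931e-02,
        2.39564537e-02, -8.61455965e-05]), 'tcp_pos': array([0.15306103, 0.65724113, 0.23487731]), 'tool_rot': array([-3.14156108e+00,  1.17177558e-03,  1.34197069e+00]), 'force': array([ 0.39366093,  0.45258869, -0.72936618]), 'ft_torque': array([ 0.01184006,  0.0141869 , -0.01543229]), 'finger_gap': 0.9987535379901212}
scene {'fx': 468.0136244208731, 'fy': 468.0136244208731, 'cx': 278.9470751916551, 'cy': 204.7958487903183, 'extrinsics': array([[-0.4808526 ,  0.87673267, -0.01098211,  0.2513094 ],
       [ 0.63238017,  0.33810459, -0.69697963, -0.26348635],
       [-0.60735171, -0.34208933, -0.71700683,  1.59849479],
       [ 0.        ,  0.        ,  0.        ,  1.        ]])}
pin [([209.7, 295.4], 0.74)]
board [([230.2, 300.4], 0.6)]
strip_mid [([249.0, 261.0], 0.57)]
pot [([281.5, 462.4], 0.62)]
plate0 [([160.9, 153.4], 0.84)]
mwiko [([242.5, 486.5], 0.78), ([249.0, 260.3], 0.72), ([281.3, 462.4], 0.32)]
top {'fx': 539.4304332274089, 'fy': 539.4304332274089, 'cx': 282.12348609106266, 'cy': 212.29772507793842, 'extrinsics': array([[ 0.02675988, -0.9995826 ,  0.01088755, -0.02075053],
       [-0.99420302, -0.0277473 , -0.1038771 ,  0.53099549],
       [ 0.10413584, -0.0080447 , -0.99453055,  1.95359272],
       [ 0.        ,  0.        ,  0.        ,  1.        ]])}
pin [([221.5, 271.2], 0.57)]
board []
strip_mid [([184.0, 279.9], 0.79), ([239.6, 410.5], 0.64)]
pot [([225.2, 153.3], 0.73)]
plate0 [([238.7, 411.2], 0.97)]
mwiko [([240.5, 137.1], 0.71)]
```

View pics/scene0.png

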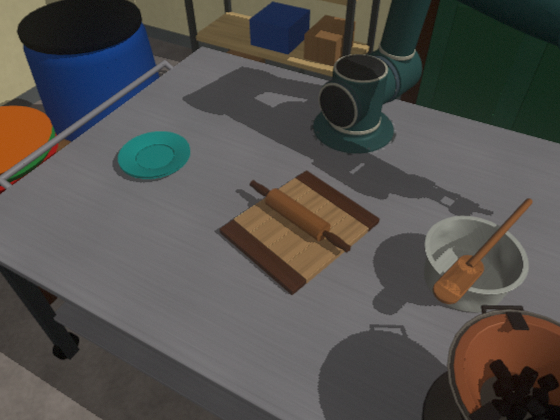

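View pics/top0.png

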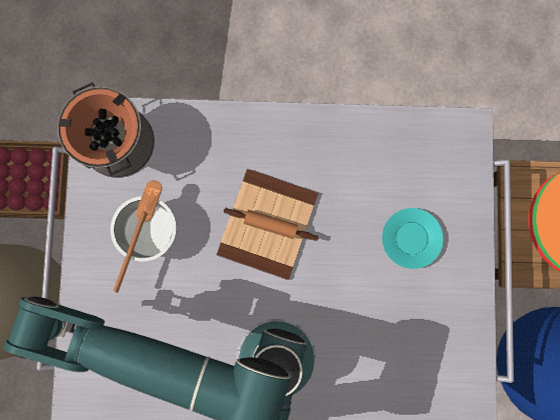

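```bash
cat > h.py <<'E'
import numpy as np, cv2
from station import status, eyes, order, models
def ray(n,rc,z):
    m=eyes.camera_model(n);E=m['extrinsics'];R=E[:3,:3];t=E[:3,3]
    d=R.T@np.array([(rc[1]-m['cx'])/m['fx'],(rc[0]-m['cy'])/m['fy'],1]);c=-R.T@t
    return c+d*(z-c[2])/d[2]
def proj(n,p):
    m=eyes.camera_model(n);E=m['extrinsics'];p=np.atleast_2d(p)
    q=p@E[:3,:3].T+E[:3,3]
    return np.c_[q[:,0]/q[:,2]*m['fx']+m['cx'],q[:,1]/q[:,2]*m['fy']+m['cy']]
def rect(n,t):
    r=models.trace(n,t)
    if not r: return None,None
    g=r[0]['region'].astype(np.uint8)
    return g,cv2.minAreaRect(cv2.findNonZero(g))
E
python3 - <<'E'
from h import *
print('plate',ray('top',[238.7,411.2],0),ray('scene',[160.9,153.4],0))
print('pot',ray('top',[225.2,153.3],0),ray('scene',[281.5,462.4],0))
print('mw',ray('top',[240.5,137.1],.115))
print('strip',ray('top',[184,279.9],.02),ray('scene',[249,261],.02))
print('board',ray('scene',[230.2,300.4],0))
print('pin',ray('top',[221.5,271.2],.047),ray('scene',[209.7,295.4],.047))
for n in('top','scene'):
  im=eyes.capture(n)
  for t,z in(('board',.02),('pin',.047)):
    g,r=rect(n,t)
    if r is None: print(n,t,None);continue
    hull=cv2.convexHull(cv2.findNonZero(g)); 
    print(n,t,r)
    ap=cv2.approxPolyDP(hull,4,True)[:,0]
    w=np.array([ray(n,[p[1],p[0]],z) for p in ap]);print(np.c_[ap,w[:,:2]].round(3))
    o=im[:,:,::-1].copy();o[g>0]=(0,0,255);cv2.imwrite(f'pics/tr_{n}_{t}.png',o)
E
```

```text
plate [ 0.44905481 -0.48852917  0.        ] [ 0.45826094 -0.49058932  0.        ]
pot [0.47289519 0.46950362 0.        ] [0.45866745 0.48141627 0.        ]
mw [0.40946826 0.49652252 0.115     ]
strip [0.63739973 0.00476994 0.02      ] [6.19001066e-01 2.63009217e-04 2.00000000e-02]
board [0.49788312 0.05323783 0.        ]
pin [0.49467083 0.03266374 0.047     ] [0.47572993 0.02567101 0.047     ]
top board ((267.0887451171875, 223.18017578125), (76.51817321777344, 92.91627502441406), 18.778032302856445)
[[ 3.16e+02  1.93e+02  6.08e-01 -1.30e-01]
 [ 2.88e+02  2.78e+02  2.92e-01 -3.40e-02]
 [ 2.18e+02  2.54e+02  3.73e-01  2.24e-01]
 [ 2.48e+02  1.70e+02  6.87e-01  1.25e-01]]
top pin ((270.4319763183594, 224.21534729003906), (99.02202606201172, 15.407886505126953), 17.52556800842285)
[[ 3.18e+02  2.38e+02  4.39e-01 -1.38e-01]
 [ 2.79e+02  2.35e+02  4.46e-01  3.00e-03]
 [ 2.23e+02  2.10e+02  5.32e-01  2.09e-01]
 [ 2.51e+02  2.10e+02  5.35e-01  1.07e-01]]
scene board ((298.3876037597656, 224.86984252929688), (99.45342254638672, 129.2791290283203), 49.184913635253906)
[[ 3.77e+02  2.17e+02  3.72e-01  2.24e-01]
 [ 3.72e+02  2.27e+02  4.13e-01  2.25e-01]
 [ 2.92e+02  2.94e+02  7.02e-01  1.34e-01]
 [ 2.19e+02  2.31e+02  6.19e-01 -1.30e-01]
 [ 3.05e+02  1.71e+02  2.95e-01 -3.40e-02]]
scene pin ((298.9498596191406, 215.07254028320312), (119.28084564208984, 20.748754501342773), 34.6241569519043)
[[ 3.48e+02  2.49e+02  5.34e-01  2.04e-01]
 [ 3.14e+02  2.38e+02  5.42e-01  1.13e-01]
 [ 2.69e+02  2.07e+02  5.01e-01 -4.20e-02]
 [ 2.50e+02  1.81e+02  4.36e-01 -1.42e-01]
 [ 2.81e+02  1.91e+02  4.30e-01 -4.30e-02]
 [ 3.20e+02  2.17e+02  4.69e-01  9.60e-02]]
```

```bash
cat >> h.py <<'E'
from scipy.optimize import minimize
U=6
def render(n,groups):
    out=np.zeros((420*U,560*U),np.uint8)
    for P in groups:
        h=cv2.convexHull(np.round((proj(n,P)+.5)*U).astype(np.int32))
        cv2.fillConvexPoly(out,h,1)
    return cv2.resize(out*255,(560,420),interpolation=cv2.INTER_AREA)/255.
def Rz(a): return np.array([[np.cos(a),-np.sin(a),0],[np.sin(a),np.cos(a),0],[0,0,1]])
def boardP(x):
    P=np.array([[sx*.17,sy*.14,z] for sx in(-1,1) for sy in(-1,1) for z in(0,.02)])
    return [P@Rz(x[2]).T+[x[0],x[1],0]]
def cyl(r,y0,y1):
    a=np.linspace(0,2*np.pi,33)
    return np.array([[r*np.cos(t),y,r*np.sin(t)] for t in a for y in(y0,y1)])
def pinP(x):
    G=[cyl(.027,-.095,.095),cyl(.0125,.095,.181),cyl(.0125,-.181,-.095)]
    return [g@Rz(x[2]).T+[x[0],x[1],.047] for g in G]
def fit(f,masks,x0,dx=0):
    def c(x):
        s=0
        for n,m in masks.items():
            q=render(n,f(x)); s+=np.abs(q-m).sum()/m.sum()
        return s
    sim=np.array([x0]+[np.array(x0)+d for d in np.diag([.015,.015,.06])])
    r=minimize(c,x0,method='Nelder-Mead',options=dict(initial_simplex=sim,xatol=1e-4,fatol=1e-4))
    return r.x,r.fun
E
cat > meas.py <<'E'
from h import *
import sys
B=[];P=[];bm={};pm={}
cams=sys.argv[1].split(',')
x0=[float(v) for v in sys.argv[2].split(',')]
for n in cams:
    im=eyes.capture(n)
    p=models.trace(n,'pin');b=models.trace(n,'board')
    if p: pm[n]=p[0]['region'].astype(float)
    if b:
        u=(b[0]['region']).astype(np.uint8)
        if p: u|=p[0]['region'].astype(np.uint8)
        bm[n]=cv2.morphologyEx(u,cv2.MORPH_CLOSE,np.ones((3,3))).astype(float)
def bp(x): return boardP(x)+pinP(pin)
for sub in [cams]+[[c] for c in cams]*(len(cams)>1):
    pin,e=fit(pinP,{k:pm[k] for k in sub if k in pm},x0)
    print(sub,'pin',pin.round(4),round(e,3))
    bb,e=fit(bp,{k:bm[k] for k in sub if k in bm},[.49,.046,-.30])
    d=(Rz(bb[2]).T@np.r_[pin[:2]-bb[:2],0])
    print('  board',bb.round(4),round(e,3),'pin in board',d.round(4)[:2],'dyaw',round(pin[2]-bb[2],4),'to go',round(.145-d[0],4))
E
python3 meas.py top,scene .487,.035,-.30; python3 -c "
from h import *
x=eyes.capture('wrist');cv2.imwrite('pics/w0.png',x[:,:,::-1]);print(eyes.camera_model('wrist'))"
```

```text
['top', 'scene'] pin [ 0.4857  0.0332 -0.2673] 0.314
  board [ 0.4888  0.0463 -0.3071] 0.067 pin in board [ 0.001  -0.0134] dyaw 0.0397 to go 0.144
['top'] pin [ 0.485   0.0343 -0.2662] 0.175
  board [ 0.4894  0.0468 -0.3046] 0.023 pin in board [-0.0005 -0.0132] dyaw 0.0383 to go 0.1455
['scene'] pin [ 0.4863  0.0318 -0.2689] 0.132
  board [ 0.4883  0.046  -0.3069] 0.042 pin in board [ 0.0024 -0.0142] dyaw 0.0379 to go 0.1426
{'fx': 318.6032396188874, 'fy': 318.6032396188874, 'cx': 278.84641742969734, 'cy': 211.95860931219718, 'extrinsics': array([[ 2.26709456e-01,  9.73962253e-01, -5.93107519e-04,
        -6.75074098e-01],
       [ 9.28480692e-01, -2.15938703e-01,  3.02149104e-01,
        -3.55869732e-02],
       [ 2.94153747e-01, -6.90507477e-02, -9.53260493e-01,
         3.92645376e-01],
       [ 0.00000000e+00,  0.00000000e+00,  0.00000000e+00,
         1.00000000e+00]])}
```

View pics/tr_scene_pin.png

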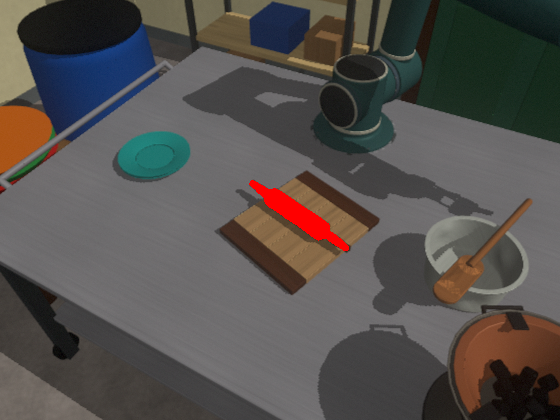

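View pics/w0.png

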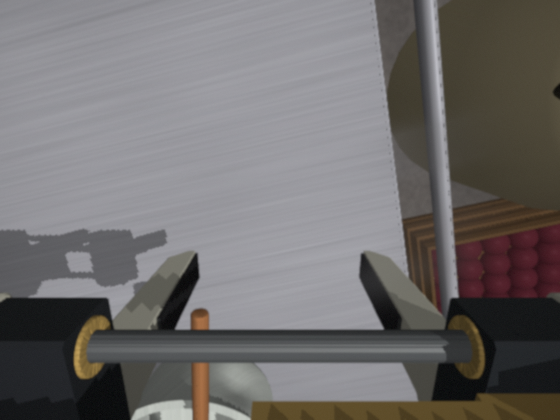

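```bash
cat > go.py <<'E'
from h import *
from scipy.spatial.transform import Rotation as R
import sys
# target x y z yaw (tool down)
def go(x,y,z,yaw):
    s=status.state();R0=R.from_euler('xyz',s['tool_rot']);T=R.from_euler('xyz',[np.pi,0,yaw])
    d=R0.inv().apply(np.array([x,y,z])-s['tcp_pos']);w=(R0.inv()*T).as_rotvec()
    print('t',round(s['time'],2),'tcp',s['tcp_pos'].round(4),s['tool_rot'].round(4),'F',s['force'].round(2),s['finger_gap'])
    print('row',(d/.5).round(4),(w/np.pi).round(4),'rows>=',np.linalg.norm(d)/.0417)
if __name__=='__main__': go(*map(float,sys.argv[1:]))
E
python3 go.py .470 .037 .19 1.304
```

```text
t 1.35 tcp [0.1531 0.6574 0.2356] [3.1416 0.     1.3421] F [ 0.27  0.18 -0.16] 1.0009872104804192
row [-1.0648  0.8987  0.0913] [0.     0.     0.0121] rows>= 16.74239733909349
```

{"op": "carry_out", "data": {
  "increments": [
    [[-0.065,0.055,0,0,0,0],[-0.13,0.11,0,0,0,0],[-0.195,0.165,0,0,0,0],[-0.26,0.22,0,0,0,0],[-0.325,0.275,0,0,0,0],[-0.39,0.33,0,0,0,0],[-0.455,0.385,0,0,0,0],[-0.52,0.44,0,0,0,0]]
  ]
}}

```text
time: 2.02
tcp_pos: [0.3054, 0.359, 0.2358]
tool_rot: [3.141, -0.001, 1.343]
force: [1.2, 0.2, 0.8]
finger_gap: 0.998
```

{"op": "carry_out", "data": {
  "increments": [
    [[-0.06,0.05,0.01,0,0,0.003],[-0.13,0.11,0.02,0,0,0.006],[-0.195,0.165,0.03,0,0,0.009],[-0.26,0.22,0.045,0,0,0.0121],[-0.325,0.275,0.06,0,0,0.0121],[-0.39,0.33,0.07,0,0,0.0121],[-0.455,0.39,0.08,0,0,0.0121],[-0.52,0.44,0.09,0,0,0.0121]]
  ]
}}

```text
time: 2.68
tcp_pos: [0.4555, 0.0669, 0.1923]
tool_rot: [3.141, -0.0, 1.304]
force: [0.7, 1.2, 0.4]
finger_gap: 1.002
```

```bash
python3 go.py .470 .037 .19 1.304;python3 -c "
from h import *
x=eyes.capture('wrist');cv2.imwrite('pics/w1.png',x[:,:,::-1])"
```

```text
t 2.68 tcp [0.4555 0.0669 0.1923] [ 3.1406e+00 -4.0000e-04  1.3039e+00] F [0.72 1.24 0.35] 1.0016790594140739
row [-0.05    0.0437  0.0046] [ 0.0003 -0.0001 -0.    ] rows>= 0.7977751133385316
```

View pics/w1.png

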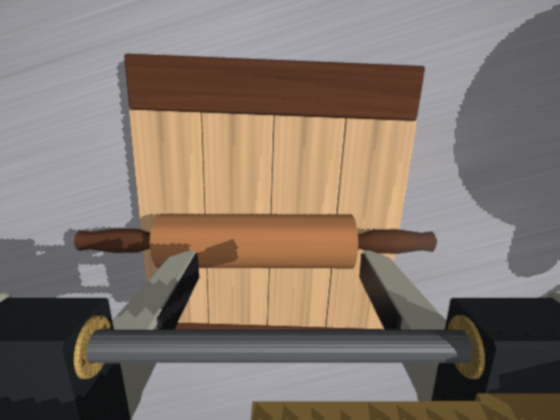

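```bash
python3 - <<'E'
from h import *
q=np.array([ray('wrist',rc,.02) for rc in([54,125],[67,424],[109,130],[119,416],[329,180],[326,380])])
print(q.round(4))
yaw=lambda a,b: np.arctan2(b[1]-a[1],b[0]-a[0])
print('strip yaws',[yaw(q[i],q[i+1]).round(4)-np.pi/2 for i in(0,2)])
m=(q[0]+q[1])/2; 
for yw in(-.3,-.307): print('board centre', m[:2]+.17*np.array([np.cos(yw),np.sin(yw)]))
r=models.trace('wrist','pin')[0]['region'].astype(float)
c=r.copy()
def f(x): return pinP(x)
print(fit(f,{'wrist':r},[.4857,.0332,-.267]))
o=eyes.capture('wrist')[:,:,::-1].copy();o[r>0]=(0,0,255);cv2.imwrite('pics/w1t.png',o)
E
```

```text
[[ 0.2905 -0.038   0.02  ]
 [ 0.3742  0.2228  0.02  ]
 [ 0.3359 -0.0528  0.02  ]
 [ 0.4181  0.2093  0.02  ]
 [ 0.5833 -0.0961  0.02  ]
 [ 0.6424  0.1347  0.02  ]]
strip yaws [np.float64(-0.3102963267948966), np.float64(-0.30369632679489666)]
board centre [0.49477087 0.04219023]
board centre [0.49441522 0.04105462]
(array([ 0.48564844,  0.03150039, -0.27833888]), np.float64(0.11415487731697097))
```

View pics/w1t.png

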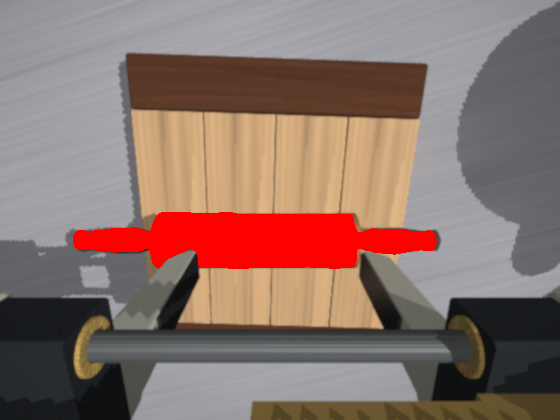

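```bash
python3 go.py .476 .0347 .098 1.30
```

```text
t 2.83 tcp [0.4555 0.0666 0.1917] [-3.1407e+00  5.0000e-04  1.2993e+00] F [-0.37  0.36 -0.05] 1.0011270018936638
row [-0.0504  0.0568  0.1873] [-0.0003  0.0001 -0.0002] rows>= 2.423769765741906
```

{"op": "carry_out", "data": {
  "increments": [
    [[-0.03,0.03,0.02,0,0,0],[-0.05,0.057,0.06,0,0,0],[-0.05,0.057,0.1,0,0,0],[-0.05,0.057,0.14,0,0,0],[-0.05,0.057,0.17,0,0,0],[-0.05,0.057,0.186,0,0,0],[-0.05,0.057,0.186,0,0,0],[-0.05,0.057,0.186,0,0,0]]
  ]
}}

```text
time: 3.5
tcp_pos: [0.4759, 0.0381, 0.0998]
tool_rot: [3.141, -0.0, 1.305]
force: [0.1, 0.5, 1.2]
finger_gap: 1.0
```

```bash
python3 go.py .476 .0347 .090 1.30;python3 -c "
from h import *
x=eyes.capture('wrist');cv2.imwrite('pics/w2.png',x[:,:,::-1]);cv2.imwrite('pics/s2.png',eyes.capture('scene')[120:300,180:420,::-1].repeat(3,0).repeat(3,1))"
```

```text
t 3.5 tcp [0.4759 0.0381 0.0998] [ 3.1413e+00 -2.0000e-04  1.3051e+00] F [0.11 0.53 1.25] 1.000032381495489
row [-0.0064  0.002   0.0196] [ 0.0001 -0.0001  0.0016] rows>= 0.2485909036078982
```

View pics/w2.png

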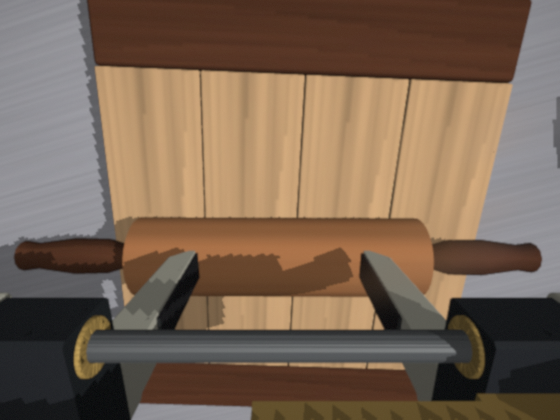

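View pics/s2.png

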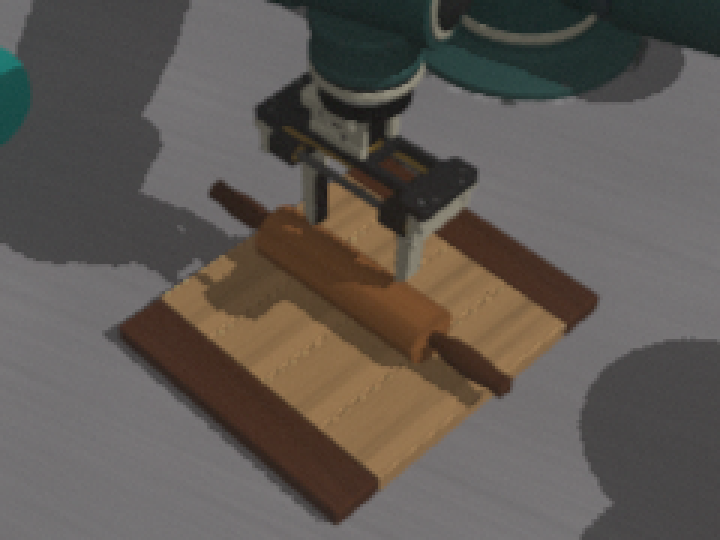

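{"op": "carry_out", "data": {
  "increments": [
    [[-0.003,0.001,0.008,0,0,0],[-0.006,0.002,0.014,0,0,0],[-0.006,0.002,0.017,0,0,0],[-0.006,0.002,0.018,0,0,0],[-0.006,0.002,0.019,0,0,0],[-0.006,0.002,0.0195,0,0,0],[-0.006,0.002,0.0195,0,0,0],[-0.006,0.002,0.0195,0,0,0]]
  ]
}}

```text
time: 4.27
tcp_pos: [0.4769, 0.0338, 0.0908]
tool_rot: [3.139, -0.0, 1.304]
force: [-1.0, -2.8, 12.1]
finger_gap: 1.003
```

{"op": "carry_out", "data": {
  "increments": [
    [[0,0.004,0.0005,0,0,0],[0,0.016,0.0005,0,0,0],[0,0.032,0.0005,0,0,0],[0,0.048,0.0005,0,0,0],[0,0.064,0.0005,0,0,0],[0,0.075,0.0005,0,0,0],[0,0.08,0.0005,0,0,0],[0,0.08,0.0005,0,0,0]]
  ]
}}

```text
time: 4.93
tcp_pos: [0.516, 0.0229, 0.0907]
tool_rot: [3.139, 0.0, 1.303]
force: [0.6, -4.1, 14.2]
finger_gap: 1.001
```

```bash
python3 -c "
from h import *
x=eyes.capture('wrist');cv2.imwrite('pics/w3.png',x[:,:,::-1])"; python3 meas.py top,scene .505,.028,-.27
```

```text
['top', 'scene'] pin [ 0.5049  0.0269 -0.2689] 2.869
  board [ 0.4905  0.0463 -0.3073] 1.193 pin in board [ 0.0195 -0.0141] dyaw 0.0384 to go 0.1255
['top'] pin [ 0.5062  0.0332 -0.2717] 2.626
  board [ 0.49    0.0466 -0.3103] 1.054 pin in board [ 0.0194 -0.0078] dyaw 0.0386 to go 0.1256
['scene'] pin [ 0.5055  0.0263 -0.2736] 0.227
  board [ 0.4902  0.0455 -0.3058] 0.139 pin in board [ 0.0203 -0.0138] dyaw 0.0323 to go 0.1247
```

View pics/w3.png

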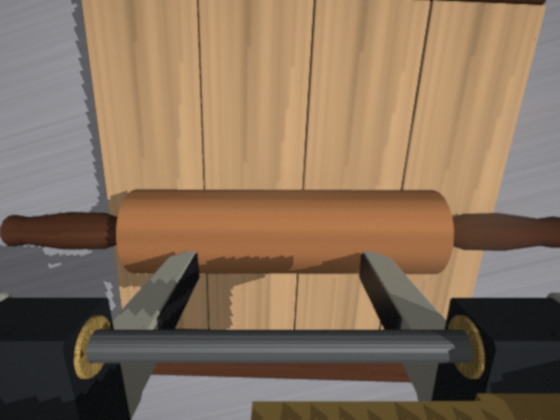

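{"op": "carry_out", "data": {
  "increments": [
    [[0,0,-0.012,0,0,0],[0,0,-0.03,0,0,0],[0,-0.02,-0.03,0,0,0],[0,-0.042,-0.03,0,0,0],[0,-0.042,-0.018,0,0,0],[0,-0.042,-0.006,0,0,0],[0,-0.042,-0.001,0,0,0],[0,-0.042,0,0,0,0]]
  ]
}}

```text
time: 5.95
tcp_pos: [0.4954, 0.029, 0.0904]
tool_rot: [3.139, -0.0, 1.304]
force: [-3.2, -2.0, 22.5]
finger_gap: 1.0
```

{"op": "carry_out", "data": {
  "increments": [
    [[0,0,0,0,0,0],[0,0.01,0,0,0,0],[0,0.026,0,0,0,0],[0,0.044,0,0,0,0],[0,0.062,0,0,0,0],[0,0.077,0,0,0,0],[0,0.084,0,0,0,0],[0,0.084,0,0,0,0]]
  ]
}}

```text
time: 6.62
tcp_pos: [0.5368, 0.0175, 0.0906]
tool_rot: [3.138, -0.0, 1.304]
force: [0.8, -4.2, 20.9]
finger_gap: 0.998
```

```bash
python3 meas.py scene .525,.021,-.27
```

```text
['scene'] pin [ 0.5281  0.0232 -0.2675] 0.212
  board [ 0.4893  0.0454 -0.3074] 0.159 pin in board [ 0.0437 -0.0094] dyaw 0.0398 to go 0.1013
```

{"op": "carry_out", "data": {
  "increments": [
    [[0,0,-0.012,0,0,0],[0,0,-0.03,0,0,0],[0,-0.02,-0.03,0,0,0],[0,-0.042,-0.03,0,0,0],[0,-0.042,-0.018,0,0,0],[0,-0.042,-0.006,0,0,0],[0,-0.042,-0.002,0,0,0],[0,-0.042,-0.001,0,0,0]]
  ]
}}

```text
time: 7.43
tcp_pos: [0.5153, 0.0235, 0.0904]
tool_rot: [3.14, -0.0, 1.304]
force: [-1.4, -1.7, 17.2]
finger_gap: 0.996
```

{"op": "carry_out", "data": {
  "increments": [
    [[0,0,0,0,0,0],[0,0.01,0,0,0,0],[0,0.026,0,0,0,0],[0,0.044,0,0,0,0],[0,0.062,0,0,0,0],[0,0.077,0,0,0,0],[0,0.084,0,0,0,0],[0,0.084,0,0,0,0]]
  ]
}}

```text
time: 8.1
tcp_pos: [0.5568, 0.0121, 0.0908]
tool_rot: [3.139, -0.0, 1.304]
force: [-0.3, -2.6, 18.0]
finger_gap: 0.998
```

{"op": "carry_out", "data": {
  "increments": [
    [[0,0,-0.012,0,0,0],[0,0,-0.03,0,0,0],[0,-0.02,-0.03,0,0,0],[0,-0.042,-0.03,0,0,0],[0,-0.042,-0.018,0,0,0],[0,-0.042,-0.006,0,0,0],[0,-0.042,-0.001,0,0,0],[0,-0.042,0,0,0,0]]
  ]
}}

```text
time: 8.77
tcp_pos: [0.5355, 0.018, 0.0903]
tool_rot: [3.14, -0.0, 1.304]
force: [-2.7, -1.7, 16.5]
finger_gap: 1.0
```

```bash
python3 -c "
from h import *
x=eyes.capture('wrist');cv2.imwrite('pics/w4.png',x[:,:,::-1])"; python3 meas.py wrist,scene .55,.016,-.27
```

```text
['wrist', 'scene'] pin [ 0.5479  0.0171 -0.2694] 0.38
  board [ 0.4889  0.0462 -0.3069] 0.325 pin in board [ 0.0651 -0.0099] dyaw 0.0375 to go 0.0799
['wrist'] pin [ 0.5479  0.0176 -0.2693] 0.231
  board [ 0.4562  0.0572 -0.2945] 0.086 pin in board [ 0.0992 -0.0113] dyaw 0.0252 to go 0.0458
['scene'] pin [ 0.5482  0.0157 -0.276 ] 0.139
  board [ 0.4901  0.0458 -0.3085] 0.156 pin in board [ 0.0645 -0.011 ] dyaw 0.0325 to go 0.0805
```

View pics/w4.png

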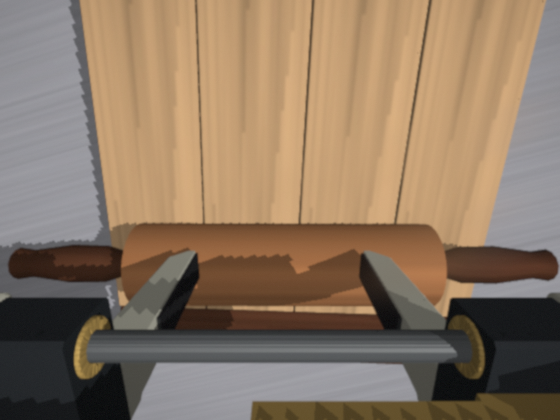

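{"op": "carry_out", "data": {
  "increments": [
    [[0,0,0,0,0,0],[0,0.01,0,0,0,0],[0,0.026,0,0,0,0],[0,0.044,0,0,0,0],[0,0.062,0,0,0,0],[0,0.077,0,0,0,0],[0,0.084,0,0,0,0],[0,0.084,0,0,0,0]]
  ]
}}

```text
time: 9.78
tcp_pos: [0.5771, 0.0065, 0.0909]
tool_rot: [3.139, -0.0, 1.304]
force: [0.7, -2.5, 17.4]
finger_gap: 1.0
```

{"op": "carry_out", "data": {
  "increments": [
    [[0,0,-0.012,0,0,0],[0,0,-0.03,0,0,0],[0,-0.02,-0.03,0,0,0],[0,-0.042,-0.03,0,0,0],[0,-0.042,-0.018,0,0,0],[0,-0.042,-0.006,0,0,0],[0,-0.042,-0.001,0,0,0],[0,-0.042,0,0,0,0]]
  ]
}}

```text
time: 10.45
tcp_pos: [0.5557, 0.0125, 0.0902]
tool_rot: [3.14, -0.0, 1.304]
force: [-1.5, -0.4, 14.8]
finger_gap: 0.998
```

{"op": "carry_out", "data": {
  "increments": [
    [[0,0,0,0,0,0],[0,0.01,0,0,0,0],[0,0.026,0,0,0,0],[0,0.044,0,0,0,0],[0,0.062,0,0,0,0],[0,0.077,0,0,0,0],[0,0.084,0,0,0,0],[0,0.084,0,0,0,0]]
  ]
}}

```text
time: 11.12
tcp_pos: [0.5973, 0.0009, 0.0909]
tool_rot: [3.139, -0.0, 1.304]
force: [-0.2, -2.7, 17.4]
finger_gap: 1.007
```

{"op": "carry_out", "data": {
  "increments": [
    [[0,0,-0.012,0,0,0],[0,0,-0.03,0,0,0],[0,-0.02,-0.03,0,0,0],[0,-0.042,-0.03,0,0,0],[0,-0.042,-0.018,0,0,0],[0,-0.042,-0.006,0,0,0],[0,-0.042,-0.001,0,0,0],[0,-0.042,0,0,0,0]]
  ]
}}

```text
time: 11.78
tcp_pos: [0.5758, 0.0069, 0.0901]
tool_rot: [3.14, -0.0, 1.304]
force: [-2.6, -0.5, 14.1]
finger_gap: 0.998
```

```bash
python3 -c "
from h import *
x=eyes.capture('wrist');cv2.imwrite('pics/w5.png',x[:,:,::-1]);cv2.imwrite('pics/s5.png',eyes.capture('scene')[120:300,180:420,::-1].repeat(3,0).repeat(3,1))"; python3 meas.py scene .59,.007,-.27
```

```text
['scene'] pin [ 0.5892  0.0029 -0.2779] 0.118
  board [ 0.491   0.0459 -0.3025] 0.151 pin in board [ 0.1066 -0.0118] dyaw 0.0247 to go 0.0384
```

View pics/s5.png

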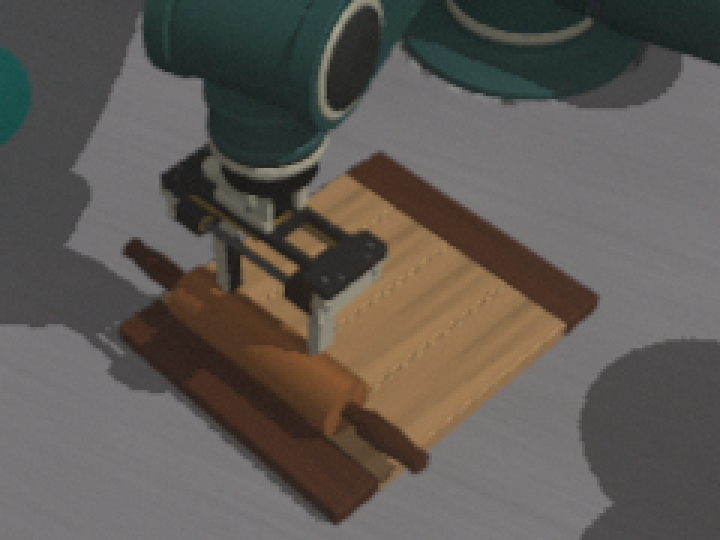

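{"op": "carry_out", "data": {
  "increments": [
    [[0,0,0,0,0,0],[0,0.01,0,0,0,0],[0,0.026,0,0,0,0],[0,0.044,0,0,0,0],[0,0.062,0,0,0,0],[0,0.077,0,0,0,0],[0,0.084,0,0,0,0],[0,0.084,0,0,0,0]]
  ]
}}

```text
time: 12.7
tcp_pos: [0.6176, -0.0046, 0.0909]
tool_rot: [3.139, -0.0, 1.304]
force: [-0.1, -1.7, 16.9]
finger_gap: 1.0
```

{"op": "carry_out", "data": {
  "increments": [
    [[0,0,-0.012,0,0,0],[0,0,-0.05,0,0,0],[0,-0.06,-0.12,0,0,0],[0,-0.12,-0.18,0,0,0],[0,-0.16,-0.22,0,0,0],[0,-0.16,-0.22,0,0,0],[0,-0.16,-0.22,0,0,0],[0,-0.16,-0.22,0,0,0]]
  ]
}}

```text
time: 13.37
tcp_pos: [0.5388, 0.017, 0.1987]
tool_rot: [-3.141, 0.0, 1.304]
force: [-0.1, -0.1, 0.5]
finger_gap: 0.997
```

```bash
python3 go.py .6 .005 .1 1.304; python3 -c "
from h import *
x=eyes.capture('wrist');cv2.imwrite('pics/w6.png',x[:,:,::-1]);cv2.imwrite('pics/s6.png',eyes.capture('scene')[120:300,180:420,::-1].repeat(3,0).repeat(3,1))"; python3 meas.py scene,top .61,-.002,-.27
```

```text
t 13.37 tcp [0.5388 0.017  0.1987] [-3.1410e+00  2.0000e-04  1.3041e+00] F [-0.12 -0.15  0.52] 0.9968371252580928
row [0.0092 0.1245 0.1972] [-0.0002  0.0001  0.    ] rows>= 2.7987543792069953
['scene', 'top'] pin [ 0.6098 -0.0021 -0.2717] 3.681
  board [ 0.4902  0.0459 -0.3102] 3.2 pin in board [ 0.1285 -0.0092] dyaw 0.0384 to go 0.0165
['scene'] pin [ 0.61   -0.0038 -0.2748] 0.123
  board [ 0.4901  0.0456 -0.3117] 0.055 pin in board [ 0.1292 -0.0102] dyaw 0.0368 to go 0.0158
['top'] pin [ 0.607  -0.0094 -0.2721] 3.537
  board [ 0.7468 -0.0249 -0.2144] 3.068 pin in board [-0.14   -0.0146] dyaw -0.0577 to go 0.285
```

View pics/s6.png

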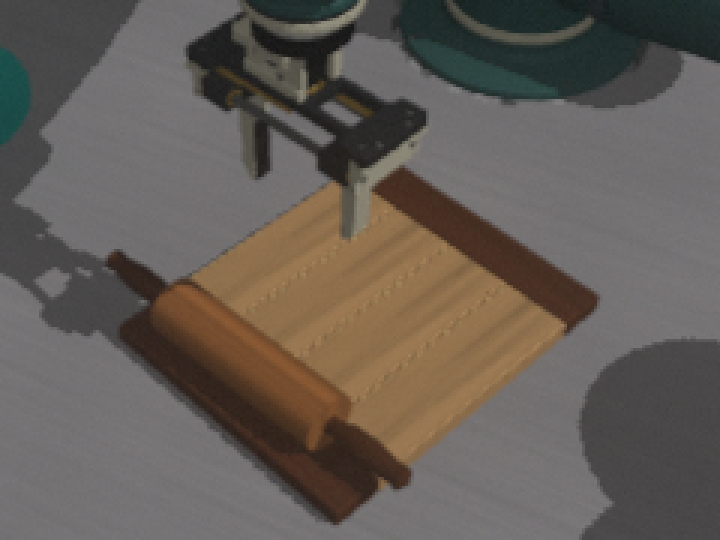

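View pics/w6.png

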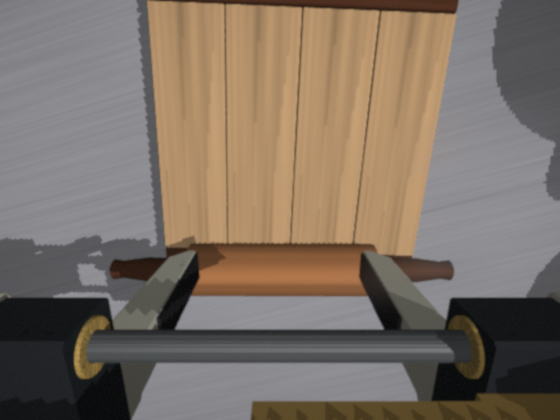

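```bash
python3 go.py .6018 -.0012 .098 1.304
```

```text
t 13.77 tcp [0.5389 0.017  0.1991] [-3.1408e+00  2.0000e-04  1.3039e+00] F [-1.02 -1.11  0.06] 1.0007726840256312
row [-0.0018  0.1312  0.2021] [-0.0003  0.0001 -0.    ] rows>= 2.8894029010164615
```

{"op": "carry_out", "data": {
  "increments": [
    [[0,0.04,0,0,0,0],[0,0.09,0.03,0,0,0],[-0.002,0.131,0.09,0,0,0],[-0.002,0.131,0.15,0,0,0],[-0.002,0.131,0.19,0,0,0],[-0.002,0.131,0.21,0,0,0],[-0.002,0.131,0.218,0,0,0],[-0.002,0.131,0.2195,0,0,0]]
  ]
}}

```text
time: 14.43
tcp_pos: [0.6024, -0.0017, 0.0911]
tool_rot: [3.14, 0.0, 1.304]
force: [-0.6, -4.4, 5.5]
finger_gap: 1.0
```

{"op": "carry_out", "data": {
  "increments": [
    [[0,0,0,0,0,0],[0,0.007,0,0,0,0],[0,0.02,0,0,0,0],[0,0.036,0,0,0,0],[0,0.052,0,0,0,0],[0,0.063,0,0,0,0],[0,0.068,0,0,0,0],[0,0.068,0,0,0,0]]
  ]
}}

```text
time: 15.1
tcp_pos: [0.6358, -0.0107, 0.091]
tool_rot: [3.14, 0.0, 1.304]
force: [-0.3, -3.5, 8.0]
finger_gap: 1.002
```

{"op": "carry_out", "data": {
  "increments": [
    [[0,0,-0.012,0,0,0],[0,0,-0.05,0,0,0],[0,0,-0.11,0,0,0],[0,0,-0.18,0,0,0],[0,0.07,-0.24,0,0,0],[0,0.13,-0.3,0,0,0],[0,0.18,-0.34,0,0,0],[0,0.18,-0.34,0,0,0]]
  ]
}}

```text
time: 15.77
tcp_pos: [0.7254, -0.035, 0.2652]
tool_rot: [3.135, -0.001, 1.303]
force: [-0.8, 0.2, -0.9]
finger_gap: 0.999
```

```bash
python3 go.py .6 .005 .1 1.304; python3 -c "
from h import *
x=eyes.capture('wrist');cv2.imwrite('pics/w7.png',x[:,:,::-1]);cv2.imwrite('pics/s7.png',eyes.capture('scene')[120:300,180:420,::-1].repeat(3,0).repeat(3,1))"; python3 meas.py scene,wrist .627,-.008,-.27
```

```text
t 15.77 tcp [ 0.7254 -0.035   0.2652] [ 3.1352e+00 -1.3000e-03  1.3035e+00] F [-0.77  0.15 -0.86] 0.9988291901067329
row [ 0.0104 -0.2651  0.3287] [ 0.002  -0.0004 -0.0002] rows>= 5.064502384403472
['scene', 'wrist'] pin [ 0.6266 -0.0056 -0.2681] 0.228
  board [ 0.489   0.0457 -0.3039] 0.028 pin in board [ 0.1466 -0.0077] dyaw 0.0358 to go -0.0016
['scene'] pin [ 0.6268 -0.0067 -0.2698] 0.153
  board [ 0.489   0.0457 -0.3039] 0.028 pin in board [ 0.1471 -0.0088] dyaw 0.0341 to go -0.0021
['wrist'] pin [ 0.6268 -0.0051 -0.2697] 0.071
  board [ 0.49   0.046 -0.3  ] 0.0 pin in board [ 0.1458 -0.0084] dyaw 0.0303 to go -0.0008
```

View pics/s7.png

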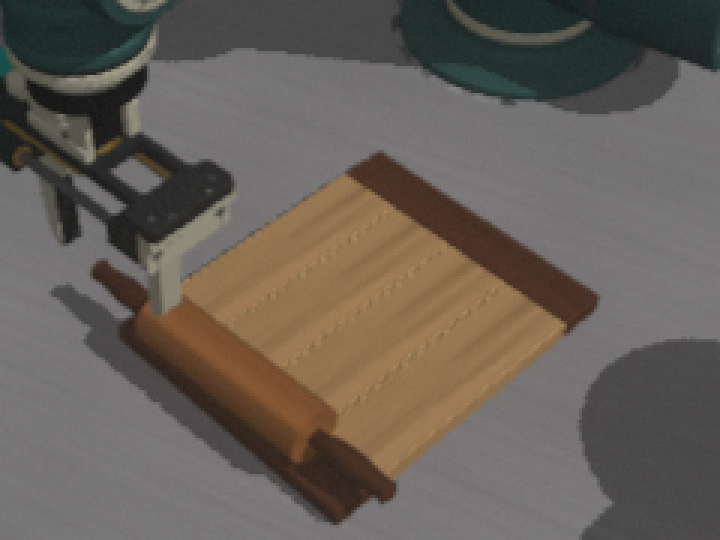

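View pics/w7.png

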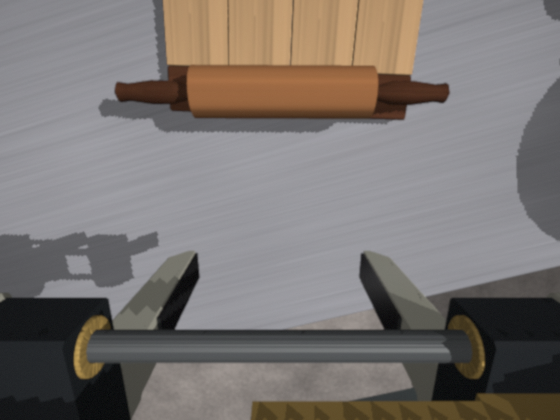

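```bash
python3 - <<'E'
from h import *
q={k:ray('wrist',rc,.02) for k,rc in dict(inL=[66,167],farL=[110,169],inR=[75,412],farR=[119,405]).items()}
for k,v in q.items(): print(k,v.round(4))
mid=sum(q.values())/4; yw=np.arctan2(*(q['farR']-q['farL'])[[1,0]])-np.pi/2
far=(q['farR']+q['farL'])/2; print('strip mid',mid,'yaw',yw, 'from far edge', far[:2]-.025*np.array([np.cos(-.305),np.sin(-.305)]))
u=np.array([np.cos(-.305),np.sin(-.305)])
for nm,m in(('4pt',mid[:2]),('far',far[:2]-.025*u),('fit',np.array([.489,.0457])+.145*u)):
    d=np.array([.6268,-.006])-m; print(nm,'along x',d@u,'along y',d@[-u[1],u[0]])
for n in('scene','wrist'):
    eyes.capture(n)
    for t in('strip_mid','pin'):
        r=models.landmark_of(n,t); print(n,t,[(ray(n,x['centre'],.02 if t!='pin' else .047).round(4),round(x['score'],2)) for x in r[:2]])
E
```

```text
inL [ 0.5595 -0.1191  0.02  ]
farL [ 0.6039 -0.134   0.02  ]
inR [0.6408 0.1436 0.02  ]
farR [0.6861 0.1289 0.02  ]
strip mid [0.62257631 0.00482908 0.02      ] yaw -0.3028794592631767 from far edge [0.62117308 0.00495814]
4pt along x 0.007280651660042227 along y -0.009060944893786874
far along x 0.008657873692242316 along y -0.008762658925105075
fit along x 0.001965267222151604 along y -0.007933487903915253
scene strip_mid [(array([ 0.6241, -0.0072,  0.02  ]), 0.65)]
scene pin [(array([ 0.6203, -0.0078,  0.047 ]), 0.67), (array([0.3568, 0.5053, 0.047 ]), 0.31)]
wrist strip_mid []
wrist pin [(array([ 0.6251, -0.0034,  0.047 ]), 0.78)]
```

```bash
python3 - <<'E'
from h import *
print(status.state()['tcp_pos'],status.state()['tool_rot'])
im=eyes.capture('wrist')
g=models.trace('wrist','pin')[0]['region'].astype(float)
x,e=fit(pinP,{'wrist':g},[.6268,-.006,-.27]);print('pin',x,e)
crop=im[40:150,100:460,::-1]
cv2.imwrite('pics/w8.png',cv2.resize(crop,None,fx=2.2,fy=2.2,interpolation=cv2.INTER_CUBIC))
b=models.trace('wrist','board')
print(len(b))
E
```

```text
[ 0.72116607 -0.03386435  0.25999776] [ 3.14148953e+00 -4.08258525e-05  1.30399982e+00]
pin [ 0.62667936 -0.00456963 -0.2670201 ] 0.074909763419341
1
```

View pics/w8.png

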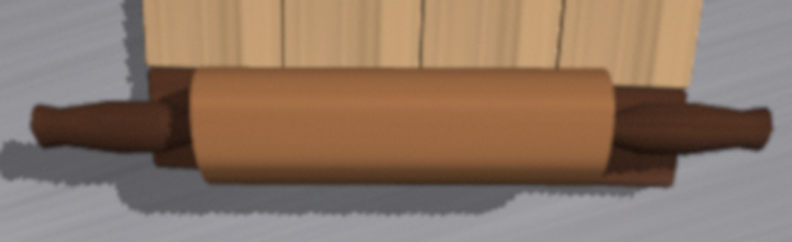

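```bash
python3 - <<'E'
from h import *
c=eyes.camera_model('wrist')['extrinsics'];print('cam',-c[:3,:3].T@c[:3,3])
q={k:ray('wrist',rc,.02) for k,rc in dict(inL=[69.5,167.3],farL=[114,170.5],inR=[79.8,413.6],farR=[124,405.5]).items()}
for k,v in q.items(): print(k,v.round(4))
a=-.305;u=np.array([np.cos(a),np.sin(a)]);v=np.array([-u[1],u[0]])
p=np.array([.62668,-.00457])
for k,w in q.items(): print(k,'rel pin x',((w[:2]-p)@u).round(4),'y',((w[:2]-p)@v).round(4))
print('yaw',[np.arctan2(*(q[i+'R']-q[i+'L'])[[1,0]])-np.pi/2 for i in('in','far')])
E
```

```text
cam [ 0.63952853 -0.01126621  0.40891595]
inL [ 0.5637 -0.1205  0.02  ]
farL [ 0.6094 -0.1344  0.02  ]
inR [0.6472 0.1445 0.02  ]
farR [0.6929 0.1285 0.02  ]
inL rel pin x -0.0252 y -0.1295
farL rel pin x 0.0225 y -0.129
inR rel pin x -0.0251 y 0.1483
farR rel pin x 0.0232 y 0.1468
yaw [np.float64(-0.3053334145533726), np.float64(-0.3075239090517503)]
```

```bash
python3 - <<'E'
from h import *
eyes.capture('scene')
for t,z in(('pot',0),('plate0',0),('mwiko',.115)):
    r=models.landmark_of('scene',t); print(t,[(x['centre'],round(x['score'],2)) for x in r[:2]])
s=status.state();print(s['force'],s['time'],s['tcp_pos'])
order.hand_in()
E
```

```text
pot [([281.6, 463.9], 0.9), ([251.6, 262.5], 0.7)]
plate0 [([157.6, 154.3], 0.95)]
mwiko []
[ 0.47152285  0.60479511 -0.68821878] 16.8167 [ 0.72129354 -0.03389394  0.25989628]
the job is handed in; nothing more can be done
```

I rolled the pin onto the far dark strip in seven open-finger strokes on top of the barrel, pressing with roughly 5 to 23 N. I then lifted the hand clear and handed the job in at 16.8 s of the 69 s allowed.

- **Pin position:** the settled wrist view puts the pin's axis about 1 mm past the strip's centre line. It sits about 9 mm off-centre along the strip and is turned about 0.035 rad from parallel. The offset and turn came from the starting pose, and I left both uncorrected so as not to skid the pin.
- **Check that disagreed:** a first wrist view, taken before the arm had settled, put the pin 7–9 mm past the strip's centre line. The settled wrist view (1 mm) and the scene camera fit (2 mm) agree with each other, so I discounted the first one.
- **Rolling:** after each stroke where I measured it, the pin had gone half as far as the fingertips to within a few millimetres, which fits rolling without slip.
- **Bystanders:** the pot and plates show within a few pixels of where they started. The network did not find the mwiko in the last picture, so I did not confirm its position. The arm passed well above it only on the way in.

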